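# Prime a chromatography pump by hand

### The job

Prime the pump on the low beige module: turn the black valve handle anticlockwise until its nose points at the long mark on its scale, then slide the steel fork lock fully home over the handle. Then draw the sprung plunger out until the black ring on its rod has just come out of the barrel's mouth, and finish holding it there in the gripper, at rest. Leave the bottle, the beaker and the wrench alone.

Things in the scene. Friction and masses are not known exactly. Their poses are not given: they have to be found in the camera images.
- module: Low beige instrument module, 250 (x) x 300 (y) mm, its flat dark grey top deck 60 mm above the bench, fixed to the bench. Origin: centre of its underside, on the bench; its front faces its own -x. On the deck, seen from the front (looking along +x): the valve handle on the right with the lock slide behind it, the priming barrel with its plunger on the left, its pull handle towards the front. Nothing on it but the valve handle, the lock and the plunger moves.
- valve (a joint): Angle of the valve handle in rad, 0 = shut, growing anticlockwise seen from above; turns from 0 to 2.4 with light friction (0.06 N m) and stays where it is left. At 1.45 the nose points at the long mark, along the module's own -x. It starts between 0.05 and 0.65.
- valve_grip (a point): Where to pinch the valve handle: on its vertical axis, 33 mm above the deck. The handle is an upright black plastic bar 12 mm thick, 40 mm long and up to 42 mm above the deck, with a narrower nose at one end (to 28 mm from the axis) and a rounded tail at the other (to 22 mm). This frame turns with the handle: its own -x points along the nose, z up, so the bar is pinched across its own y.
- valve_nose (a point): Tip of the valve handle's nose, 28 mm from the axis and 14 mm above the deck.
- valve_mark (a point): Middle of the long mark, a black line 16 mm long on the round aluminium scale plate (96 mm across, 2 mm thick) about the valve, 39 mm in front of the valve axis (along the module's -x); the other scale lines are 5 mm long.
- lock (a joint): Travel of the lock slide in m, 0 = fully back, 0.036 = fully home against its stop, sliding along the module's own -x (towards the front) with about 1.2 N friction; stays where it is left. Its two prongs, 17 mm apart, pass on either side of the handle's tail; they butt against the handle when it is more than about 0.15 rad off the mark, and when home they keep it from turning.
- lock_grip (a point): Where to pinch the lock's upright steel tab: its middle, 33 mm above the deck. The tab is 12 mm thick (module's y), 20 mm long (module's x) and reaches 44 mm above the deck; it stands 75 mm behind the valve axis when the lock is back, 39 mm behind it when home. The fork plate lies 3 to 9 mm above the deck and is 35 mm wide. Axes as the module's.
- lock_tips (a point): Point midway between the tips of the two prongs, 6 mm above the deck, 45 mm in front of the tab's middle; 30 mm behind the valve axis when the lock is back, 6 mm in front of it when home.
- plunger (a joint): How far the plunger is drawn out in m: 0 = home, growing along the module's own -x (towards the front); stop at 0.080. A spring inside pulls it home: 3.3 N at 0 rising to about 10 N at 0.060, so it snaps back if let go. At 0.060 the rear edge of the black ring is level with the barrel's mouth.
- plunger_grip (a point): Middle of the plunger's aluminium pull handle, on the rod's axis, 36 mm above the deck. The handle is a level spool along the module's x: a waist 22 mm across and 36 mm long between two flanges 34 mm across and 5 mm thick; pinch the waist from above across the module's y. Behind it 22 mm of bare rod (10 mm across) show when home. Axes as the module's.
- plunger_ring (a point): Rear edge of the black ring mark, 3 mm wide, on the rod's axis; hidden 60 mm inside the barrel while the plunger is home. It moves with the plunger.
- barrel_mouth (a point): Centre of the barrel's front face (the mouth that the rod comes out of), on the rod's axis 36 mm above the deck. The barrel runs 123 mm back from here and is at most 33 mm across; fixed to the module.
- amber_bottle: Bystander: amber glass bottle, 64 mm across and 130 mm high, standing on the bench left of the module. Origin: centre of its underside.
- beaker: Bystander: empty glass beaker, 66 mm across and 90 mm high, standing on the bench right of the module. Origin: centre of its underside.
- wrench: Bystander: steel open-ended wrench, 150 mm long, lying on the bench right of the module towards the front. Origin: at its middle, on the bench.

How it is judged:
On the way, in this order (a step that is already met when the one before it is completed fails the run):
1. the valve handle's nose points at the long mark, within 0.14 rad (value of joint valve between 1.31 and 1.59 rad), for 0.2 s.
2. the lock is home over the valve handle, which still points at the mark (value of joint lock above 0.032 m and value of joint valve between 1.29 and 1.61 rad), for 0.2 s.
3. the plunger is drawn to its ring mark, within 5 mm, in the gripper (value of joint plunger between 0.055 and 0.065 m and contact force between the fingers and plunger above 3 N), for 0.4 s.
At the end, for the whole second after the job is handed in: The fingers hold the plunger still with its ring mark at the barrel's mouth (drawn out 60 mm, within 5 mm), while the valve handle points at the long mark (within 0.16 rad) and the lock over it is home (within 4 mm of its stop) (all of step 2 and all of step 3 and velocity of joint plunger between -0.01 and 0.01 m/s); the arm keeps its last pose, push and grip.
It fails at once if the amber bottle is pushed or knocked over (distance of amber_bottle from where it was at the start of the episode above 0.03 m or angle between amber_bottle's own z axis and vertical above 0.5 rad).
It fails at once if the beaker is pushed or knocked over (distance of beaker from where it was at the start of the episode above 0.03 m or angle between beaker's own z axis and vertical above 0.5 rad).
It fails at once if the wrench is pushed away (distance of wrench from where it was at the start of the episode above 0.03 m).
It also fails if it takes over 56 s, if anything falls off the work surface, if the arm or the gripper's body presses on something with over 40 N, if the wrist force passes 120 N, or if a joint passes its speed limit or range.

### The arm

A 6-joint arm with a two-finger parallel gripper is mounted at the origin on the work surface. World frame = base frame: x ahead of the robot, y to its left, z up, the work surface at z = 0. Lengths are in m, angles in rad, forces in N, time in s.
With the tool pointing down it reaches from about 0.35 to 0.85 m from the base axis. Payload 8.1 kg.
Tool frame: the origin (TCP) lies midway between the tips of the shut fingers; the grasp point (between the pads) lies 19 mm behind it (robot.grip_point_offset is the distance from the TCP to the grasp point, in m); z points along the fingers, y is the line along which they close (so a half turn about z gives the same grasp; the last joint's range is limited). The gripper opens to 93 mm and grips with 3 to 60 N. Pads are 15 mm wide; open, the fingers measure 128 mm over their backs; the gripper's body (75 mm by 188 mm) begins 65 mm behind the grasp point.
Start: joints at [1.146, 0.13, 1.488, -0, 1.523, -0.085], TCP at [0.2, 0.566, 0.219] pointing down, gripper open.
Joint ranges: [-2.96, 2.96], [-0.89, 2.26], [0.02, 2.5], [-1.34, 4.48], [0, 2.73], [-2.66, 2.66]. Speed limits (rad/s): [2.39, 2.39, 2.79, 3.14, 3.14, 3.14].

### API

Orientations are given as a rotation vector (axis times angle).
In Python, from plant import robot, read_camera, job gives the robot as it stands.
- The arm moves only by the shell command python3 -m inch 'ROWS' [FORCE]. ROWS is JSON, one flat list of numbers, 5 for each row, row after row: the shift along the world's x, y, z in mm, then the turn about the world's z in degrees, then the opening in per cent of the stroke, from 0 (shut) to 100 (fully open). In form: [dx, dy, dz, yaw, hand, dx, dy, dz, yaw, hand, ...]. A call has 1 to 10 rows; each row is the pose to reach, as a shift and turn from the pose commanded when the call began; what a row does not reach only later rows make up. A row lasts 1/12 s, in which the tool goes at most 41.7 mm and 7.16 degrees, less where a joint would pass 70% of its speed; a pose out of reach is approached as far as the arm can. A call with a gripper value outside its range is refused whole. The fingers move at their own pace and stop on an object; FORCE is the grip in N (left out, the last holds). Time passes only in rows, so rows that repeat a pose let the fingers close. It gives the time, the measured TCP pose, the force, the opening and the grip force at its end, in the units of the state.
- robot.read_state(): the state, without advancing time (a new reading comes with each control period).
- read_camera(name): name is "scene" or "top" or "wrist"; returns a dict with "image" (384x512x3 uint8, blue, green, red), "K" (3x3 intrinsics, pixels), "extrinsics" (4x4, takes a point from world to camera coordinates); the wrist camera has in their place "mount" (4x4, takes a point from camera to tool coordinates, whose origin is the TCP and whose axes are the flange's). Camera axes: x right, y down, z forward; pixel columns grow to the right and rows downward; lengths in m; the calibration is good to about 2 mm. A picture is of the moment at which its call begins: read the wrist's pose just before it. There is no depth.
- job.close_job(): hands the job in; it is judged then, once.
The state is a dict: "t": time; "q": joint angles; "dq": joint speeds; "joint_torque": joint torques, N m; "tool_pos": TCP position; "orientation": TCP orientation; "force": force on the tool from outside, world axes, zero at the start; "wrist_torque": the same for the moment, N m; "opening": finger opening in m; "gripper_force": force on a finger pad.
Only numpy, scipy, OpenCV 4.12 (cv2) and the standard library are available. Lean on these libraries where they do the work, as an engineer would, in place of code of your own. Each camera call takes 0.05 s, during which the arm holds its last target. There are 200 camera calls.

## Working session

There is one attempt and no reset: what is moved stays moved. The work goes in short steps, Python scripts to look and compute and a shell command to move; the robot and the scene stay as the last step left them, time stands still between calls to the robot, and variables do not carry over. Pictures are saved under pics/ and viewed, at most 10 in all, crops included, and the job is handed in when it is done.

```bash
ls; mkdir -p pics; python3 - <<'E'
from plant import robot, read_camera
import cv2, numpy as np
s=robot.read_state(); print({k:np.round(v,3) for k,v in s.items()}, robot.grip_point_offset)
for n in ("top","scene"):
    c=read_camera(n); cv2.imwrite(f"pics/{n}0.png",c["image"]); print(n,np.round(c["K"],1).tolist(),np.round(c["extrinsics"],3).tolist())
t=cv2.imread("pics/top0.png")
E
```

```text
pics
{'t': np.float64(0.0), 'q': array([ 1.146,  0.131,  1.489,  0.   ,  1.523, -0.085]), 'dq': array([ 0.002,  0.   , -0.001,  0.001, -0.   ,  0.001]), 'joint_torque': array([ 1.0000e-03, -5.5986e+01, -4.9174e+01,  7.7000e-02,  3.6000e-02,
       -0.0000e+00]), 'tool_pos': array([0.2  , 0.565, 0.218]), 'orientation': array([-5.310e-01, -3.096e+00,  3.000e-03]), 'force': array([-0.107, -0.175, -0.197]), 'wrist_torque': array([0.003, 0.005, 0.034]), 'gripper_force': np.float64(0.0), 'opening': np.float64(0.093)} 0.0188
top [[355.4, 0.0, 261.2], [0.0, 355.4, 198.4], [0.0, 0.0, 1.0]] [[-0.013, -1.0, -0.0, 0.039], [-0.995, 0.013, -0.1, 0.601], [0.1, -0.001, -0.995, 0.843], [0.0, 0.0, 0.0, 1.0]]
scene [[455.5, 0.0, 251.7], [0.0, 455.5, 189.5], [0.0, 0.0, 1.0]] [[0.529, 0.849, 0.005, -0.338], [0.654, -0.404, -0.639, -0.305], [-0.541, 0.341, -0.769, 1.593], [0.0, 0.0, 0.0, 1.0]]
```

View pics/top0.png

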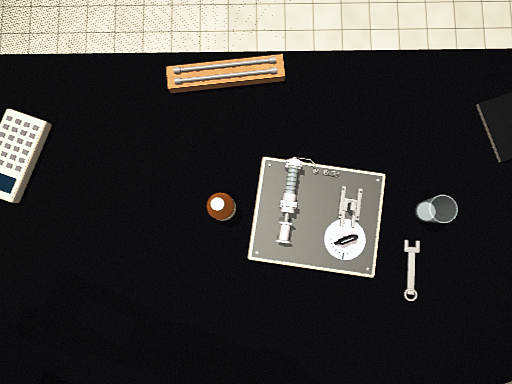

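View pics/scene0.png

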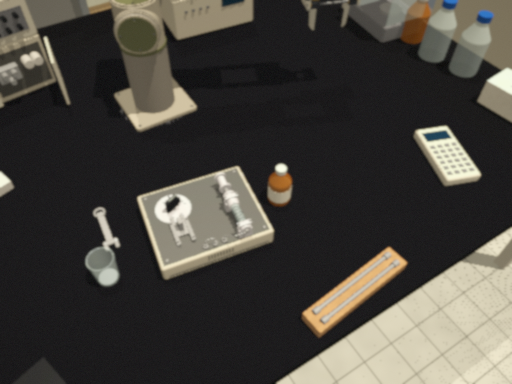

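```bash
cat > h.py <<'E'
import numpy as np, cv2
from plant import robot, read_camera
from scipy.spatial.transform import Rotation as R
def ray(cam,uv,z,T=None):
    K=cam["K"]; E=T if T is not None else cam["extrinsics"]
    C=-E[:3,:3].T@E[:3,3]
    d=E[:3,:3].T@np.linalg.inv(K)@np.array([uv[0],uv[1],1.])
    return C+d*(z-C[2])/d[2]
def wrist():
    s=robot.read_state(); c=read_camera("wrist")
    W=np.eye(4); W[:3,:3]=R.from_rotvec(s["orientation"]).as_matrix(); W[:3,3]=s["tool_pos"]
    c["extrinsics"]=np.linalg.inv(W@c["mount"]); return c,s
def proj(cam,p):
    E=cam["extrinsics"]; q=cam["K"]@(E[:3,:3]@np.asarray(p)+E[:3,3]); return q[:2]/q[2]
E
python3 - <<'E'
from h import *
c=read_camera("top"); im=c["image"]; g=cv2.cvtColor(im,cv2.COLOR_BGR2GRAY)
m=(g>60).astype(np.uint8); m[:, :242]=0; m[:,390:]=0; m[:150]=0; m[285:]=0
cs,_=cv2.findContours(m,0,2); k=max(cs,key=cv2.contourArea)
r=cv2.minAreaRect(k); print(r)
b=cv2.boxPoints(r)
P=np.array([ray(c,p,0.06) for p in b]); print(P.round(4), P.mean(0), [np.linalg.norm(P[i]-P[i-1]) for i in range(4)])
for i in range(4):
    d=P[i]-P[i-1]; print(np.degrees(np.arctan2(d[1],d[0])))
crop=im[150:285,240:390]; cv2.imwrite("pics/crop.png",cv2.resize(crop,None,fx=4.4,fy=4.4,interpolation=cv2.INTER_CUBIC))
M=(g>170).astype(np.uint8); M[:215]=0;M[265:]=0;M[:,:318]=0;M[:,370:]=0
cs,_=cv2.findContours(M,0,2);k=max(cs,key=cv2.contourArea); e=cv2.fitEllipse(cv2.convexHull(k)); print(e,ray(c,e[0],.062))
E
```

```text
((317.8951721191406, 214.7163848876953), (128.48513793945312, 108.50285339355469), 8.32564926147461)
[[ 0.4562  0.0671  0.06  ]
 [ 0.7108  0.0271  0.06  ]
 [ 0.6616 -0.2764  0.06  ]
 [ 0.4098 -0.2276  0.06  ]] [ 0.55960051 -0.10244074  0.06      ] [np.float64(0.2982939883999032), np.float64(0.25771124992011096), np.float64(0.3074223539166681), np.float64(0.25650102210743275)]
81.04154349710352
-8.928201019121579
-99.213372769531
169.0331663327739
((345.3111572265625, 236.8269805908203), (41.45363998413086, 46.89200210571289), 19.3410587310791) [ 0.50491151 -0.16488185  0.062     ]
```

View pics/crop.png

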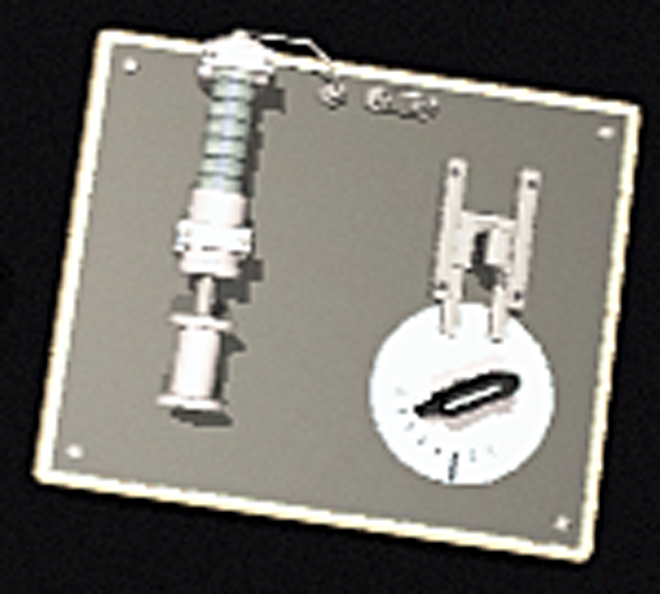

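```bash
python3 -m inch '[150,-365,0,-26,45,150,-365,0,-26,45,150,-365,0,-26,45,150,-365,0,-26,45,150,-365,0,-26,45,150,-365,0,-26,45,150,-365,0,-26,45,150,-365,0,-26,45,150,-365,0,-26,45,150,-365,0,-26,45]' 20
python3 -m inch '[155,-365,0,-26,45,155,-365,0,-26,45,155,-365,0,-26,45,155,-365,0,-26,45,155,-365,0,-26,45,155,-365,0,-26,45,155,-365,0,-26,45,155,-365,0,-26,45,155,-365,0,-26,45,155,-365,0,-26,45]'
python3 - <<'E'
from h import *
c,s=wrist(); print(s["tool_pos"],s["orientation"],s["t"]); print(c["mount"].round(3))
cv2.imwrite("pics/w1.png",c["image"])
for p in ([.505,-.165,.062],[.505-.039,-.165+.006,.062]): print(proj(c,p))
E
```

```text
t: 0.98
tool_pos: [0.3508, 0.1971, 0.2185]
orientation: [1.216, 2.895, -0.001]
force: [1.2, 0.4, 0.6]
opening: 0.042
gripper_force: 0.0
t: 1.82
tool_pos: [0.5055, -0.1684, 0.2181]
orientation: [1.838, 2.548, -0.001]
force: [0.9, 0.6, -0.5]
opening: 0.0415
gripper_force: 0.0
[ 0.50549228 -0.16842185  0.21810268] [ 1.83759430e+00  2.54759027e+00 -1.48874265e-03] 1.8167
[[-0.001 -0.958 -0.286  0.081]
 [ 1.    -0.001 -0.001  0.001]
 [ 0.001 -0.286  0.958 -0.167]
 [ 0.     0.     0.     1.   ]]
[254.27173596 178.00204605]
[218.76210939 160.29915786]
```

View pics/w1.png

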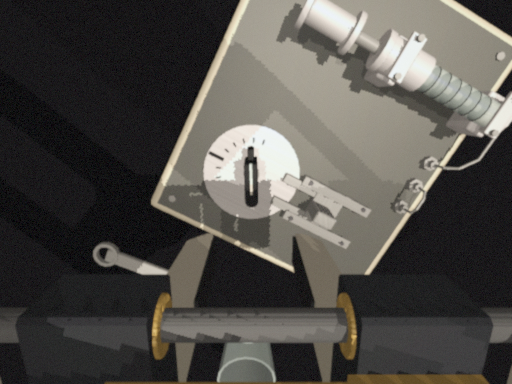

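```bash
cat > m.py <<'E'
from h import *
from scipy.optimize import least_squares
c,s=wrist(); g=cv2.cvtColor(c["image"],cv2.COLOR_BGR2GRAY)
m=(g>165).astype(np.uint8); n,l,st,ce=cv2.connectedComponentsWithStats(m)
i=l[185,225] or l[160,290]; i=l[150:160,265:290].max() if not i else i
k=np.argwhere(l==i)[:,::-1]; print(st[i])
h=cv2.convexHull(k.astype(np.int32))[:,0].astype(float)
h=h[(h[:,1]<178)]
P=np.array([ray(c,p,.062)[:2] for p in h])
f=least_squares(lambda x:np.hypot(*(P-x).T)-.048,[.505,-.165],loss="soft_l1",f_scale=.001); v=f.x; print("valve",v,np.abs(f.fun).max())
# long mark: biggest dark blob in annulus 30..47 mm
d=(g<90).astype(np.uint8); n,l,st,ce=cv2.connectedComponentsWithStats(d)
for j in range(1,n):
    p=ray(c,ce[j],.062)[:2]; r=np.hypot(*(p-v))
    if r<.05 and st[j,4]>5: print("blob",st[j],ce[j].round(1),(p-v).round(4),"ang",np.degrees(np.arctan2(*(p-v)[::-1])).round(1))
j=l[180,252] or l[160,251]; q=np.argwhere(l==j)[:,::-1]; 
if j:
    Q=np.array([ray(c,p,.09)[:2] for p in q]); e,V=np.linalg.eigh(np.cov(Q.T)); print("bar dir",np.degrees(np.arctan2(V[1,1],V[0,1])), "at z=.09 centre",Q.mean(0), "nose",ray(c,q[q[:,1].argmin()],.074))
E
python3 m.py
```

```text
[ 203  122  168  124 6321]
valve [ 0.50034329 -0.16097944] 0.00039080652518549974
blob [245 145  13  60 508] [250.7 177.4] [ 0.0015 -0.0064] ang -77.0
blob [210 151  13   7  24] [216.2 153.8] [-0.0381  0.0055] ang 171.7
bar dir 109.21209688820888 at z=.09 centre [ 0.50010885 -0.1611649 ] nose [ 0.4898111  -0.13544654  0.074     ]
```

```bash
python3 -m inch '[-5,7,-30,2,45,-5,7,-70,2,45,-5,7,-110,2,45,-5,7,-135,2,45,-5,7,-144,2,45,-5,7,-144,2,45,-5,7,-144,2,0,-5,7,-144,2,0,-5,7,-144,2,0,-5,7,-144,2,0]' 20
```

```text
t: 2.75
tool_pos: [0.5014, -0.1578, 0.0768]
orientation: [1.788, 2.579, 0.001]
force: [0.7, -0.6, -0.1]
opening: 0.02
gripper_force: 0.0
```

```bash
python3 -m inch '[-1,-3,-3,0,0,-1,-3,-3,0,0,-1,-3,-3,0,0,-1,-3,-3,0,0,-1,-3,-3,0,0]' 20
```

```text
t: 3.17
tool_pos: [0.5, -0.1611, 0.073]
orientation: [1.789, 2.579, 0.001]
force: [1.1, -0.1, 5.3]
opening: 0.0115
gripper_force: 20.0
```

```bash
python3 -m inch '[0,0,0,7,0,0,0,0,14,0,0,0,0,21,0,0,0,0,28,0,0,0,0,35,0,0,0,0,42,0,0,0,0,49,0,0,0,0,56,0,0,0,0,61,0,0,0,0,61,0]'
python3 -m inch '[0,0,0,0,0,0,0,0,0,0]'
```

```text
t: 4.0
tool_pos: [0.4991, -0.1623, 0.0729]
orientation: [0.223, 3.133, -0.005]
force: [-3.9, -5.1, 7.2]
opening: 0.0117
gripper_force: 20.0
t: 4.17
tool_pos: [0.4991, -0.1623, 0.0729]
orientation: [0.232, 3.132, -0.005]
force: [-5.2, -5.2, 8.4]
opening: 0.0119
gripper_force: 20.0
```

```bash
python3 -m inch '[0,0,0,0,45,0,0,0,0,45,0,0,40,0,45,0,0,80,0,45,30,-4,120,0,45,75,-10,140,0,45,75,-10,140,0,45,75,-10,140,0,45,75,-10,140,0,45,75,-10,140,0,45]'
python3 - <<'E'
from h import *
c,s=wrist(); print(s["tool_pos"],s["orientation"],s["t"])
cv2.imwrite("pics/w2.png",c["image"])
for p in ([.5003,-.161,.062],[.5003+.0742,-.161-.0111,.104]): print(proj(c,p))
E
```

```text
t: 5.0
tool_pos: [0.5726, -0.1698, 0.2099]
orientation: [-0.232, -3.13, -0.002]
force: [-0.6, 0.5, -0.3]
opening: 0.0426
gripper_force: 0.0
[ 0.5725915  -0.16979547  0.20986306] [-2.31507131e-01 -3.13005510e+00 -1.52822319e-03] 5.0
[250.20687187 106.23056024]
[250.00577038 197.34904439]
```

View pics/w2.png

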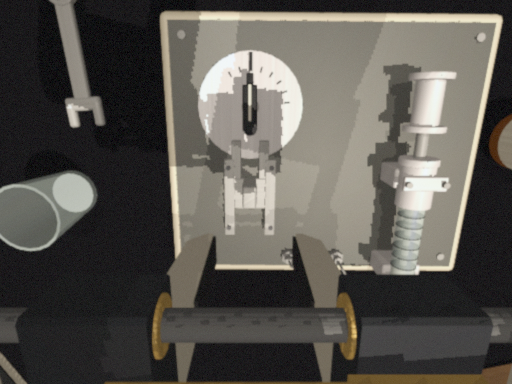

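```bash
python3 -m inch '[0,-1,-40,0,45,0,-1,-80,0,45,0,-1,-115,0,45,0,-1,-134,0,45,0,-1,-138,0,45,0,-1,-138,0,0,0,-1,-138,0,0,0,-1,-138,0,0,0,-1,-138,0,0,0,-1,-138,0,0]' 20
python3 -m inch '[0,0,0,0,0,0,0,0,0,0]'
```

```text
t: 5.88
tool_pos: [0.5743, -0.1731, 0.0748]
orientation: [0.232, 3.132, -0.005]
force: [-2.7, -17.8, -2.2]
opening: 0.0132
gripper_force: 8.8
t: 6.05
tool_pos: [0.5741, -0.174, 0.0748]
orientation: [0.233, 3.132, -0.006]
force: [-2.7, -9.9, 1.0]
opening: 0.0119
gripper_force: 20.0
```

```bash
python3 -m inch '[0,-1,0,0,0,-6,0,0,0,0,-12,1,0,0,0,-18,2,0,0,0,-24,3,0,0,0,-30,4,0,0,0,-36,5,0,0,0,-37,5,0,0,0,-37,5,0,0,0,-37,5,0,0,0]' 20
python3 -m inch '[0,0,0,0,0,0,0,0,0,0]'
```

```text
t: 6.88
tool_pos: [0.5383, -0.1684, 0.0748]
orientation: [0.233, 3.129, -0.005]
force: [4.6, -8.4, -3.9]
opening: 0.0119
gripper_force: 20.0
t: 7.05
tool_pos: [0.5383, -0.1684, 0.0748]
orientation: [0.233, 3.129, -0.005]
force: [4.0, -8.3, -3.5]
opening: 0.0119
gripper_force: 20.0
```

```bash
python3 -m inch '[0,-1,0,0,30,0,-1,0,0,40,0,-1,40,0,45,0,-1,80,0,45,0,-1,120,0,45,0,-1,135,0,45,0,-1,135,0,45]'
python3 - <<'E'
from h import *
c=read_camera("top"); print(ray(c,(285.2,231.8),.1)) 
s=robot.read_state();print(s["tool_pos"],s["t"])
E
```

```text
t: 7.63
tool_pos: [0.5399, -0.1681, 0.2153]
orientation: [0.231, 3.124, -0.004]
force: [1.2, 0.2, -0.0]
opening: 0.0415
gripper_force: 0.0
[ 0.51822258 -0.0217963   0.1       ]
[ 0.5386279  -0.16765583  0.21202349] 7.6833
```

```bash
python3 -m inch '[-20,146,0,0,65,-20,146,0,0,65,-20,146,0,0,65,-20,146,0,0,65,-20,146,0,0,65,-20,146,0,0,65,-20,146,0,0,65]'
python3 - <<'E'
from h import *
c,s=wrist(); print(s["tool_pos"],s["orientation"],s["t"])
cv2.imwrite("pics/w3.png",c["image"]); np.savez("w3.npz",K=c["K"],E=c["extrinsics"])
print(proj(c,[.5182,-.0218,.1]))
E
```

```text
t: 8.27
tool_pos: [0.5164, -0.0216, 0.2074]
orientation: [-0.231, -3.131, 0.0]
force: [-1.2, 0.7, 0.5]
opening: 0.0605
gripper_force: 0.0
[ 0.51639259 -0.02157024  0.20737159] [-2.31041149e-01 -3.13125172e+00  4.51498980e-04] 8.2667
[252.51682862 196.24986202]
```

View pics/w3.png

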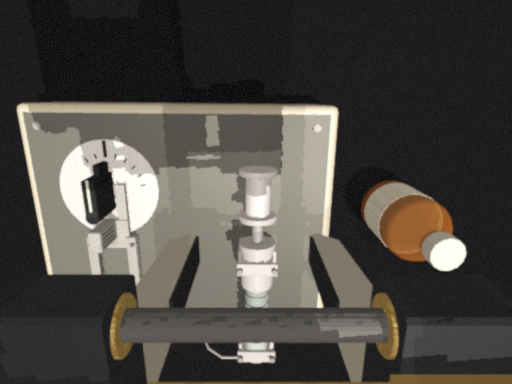

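```bash
python3 - <<'E'
from h import *
im=cv2.imread("pics/w3.png"); g=cv2.cvtColor(im,6); print(g[160:245,258].tolist())
z=np.load("w3.npz"); c=dict(K=z["K"],extrinsics=z["E"])
cv2.imwrite("pics/w3z.png",cv2.resize(im[155:255,220:300],None,fx=6,fy=6,interpolation=cv2.INTER_NEAREST))
u=np.array([np.cos(np.radians(8.5)),-np.sin(np.radians(8.5))])
P0=np.array([.5182,-.0218]); w=np.array([.1478,.989])
for r in (172,180,196,212,222):
  p=ray(c,(258,r),.113)[:2]; print(r,p.round(4),"along",((p-P0)@u).round(4),"lat",((p-P0)@w).round(4))
E
```

```text
[105, 102, 105, 102, 105, 117, 130, 134, 131, 134, 134, 133, 136, 174, 200, 199, 194, 190, 185, 184, 192, 198, 199, 198, 199, 199, 199, 198, 198, 197, 198, 197, 196, 198, 198, 202, 233, 255, 255, 255, 255, 255, 255, 255, 255, 255, 255, 255, 255, 255, 255, 255, 255, 255, 255, 255, 239, 193, 161, 137, 156, 212, 243, 244, 244, 237, 222, 214, 220, 221, 220, 215, 204, 204, 203, 204, 203, 204, 202, 203, 201, 197, 176, 126, 119]
172 [ 0.4948 -0.0137] along -0.0243 lat 0.0045
180 [ 0.5014 -0.0147] along -0.0177 lat 0.0045
196 [ 0.5149 -0.0167] along -0.0041 lat 0.0046
212 [ 0.5287 -0.0187] along 0.0099 lat 0.0046
222 [ 0.5375 -0.02  ] along 0.0189 lat 0.0047
```

View pics/w3z.png

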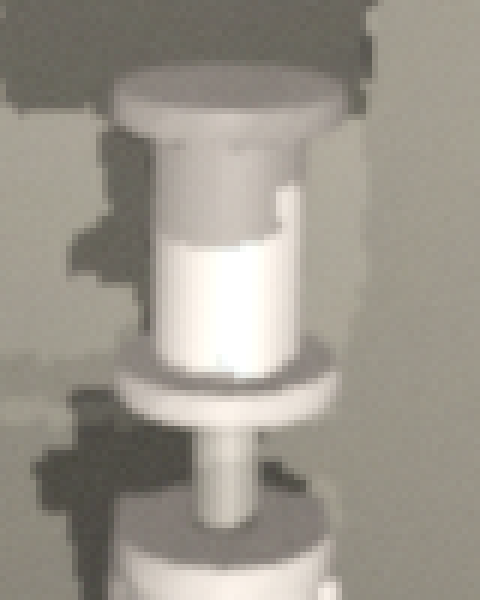

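```bash
python3 -m inch '[1,4,-40,0,65,1,4,-80,0,65,1,4,-115,0,65,1,4,-130,0,65,1,4,-133,0,65,1,4,-133,0,65,1,4,-133,0,65]' 30
```

```text
t: 8.9
tool_pos: [0.5189, -0.0182, 0.0768]
orientation: [0.234, 3.131, -0.0]
force: [0.2, 0.3, 1.0]
opening: 0.06
gripper_force: 0.0
```

```bash
python3 -m inch '[-1,1,0,0,0,-1,1,0,0,0,-1,1,0,0,0,-1,1,0,0,0,-1,1,0,0,0,-1,1,0,0,0,-1,1,0,0,0]' 45
```

```text
t: 9.48
tool_pos: [0.5169, -0.0183, 0.0759]
orientation: [0.232, 3.133, -0.006]
force: [-2.8, -8.7, 2.1]
opening: 0.0207
gripper_force: 45.0
```

```bash
python3 -m inch '[0,-1,0,0,0,-8,0,0,0,0,-16,1,0,0,0,-24,3,0,0,0,-32,4,0,0,0,-40,5,0,0,0,-48,6,0,0,0,-54,7,0,0,0,-58,8,0,0,0,-60,8,0,0,0]' 45
python3 -m inch '[0,0,0,0,0,0,0,0,0,0,0,0,0,0,0]'
python3 - <<'E'
from h import *
c=read_camera("scene"); cv2.imwrite("pics/s2.png",cv2.resize(c["image"][150:290,120:300],None,fx=4,fy=4,interpolation=cv2.INTER_CUBIC))
c,s=wrist(); cv2.imwrite("pics/w4.png",c["image"])
E
```

```text
t: 10.32
tool_pos: [0.4582, -0.0091, 0.076]
orientation: [0.232, 3.129, -0.002]
force: [9.8, -4.1, -8.2]
opening: 0.0212
gripper_force: 45.0
t: 10.57
tool_pos: [0.4584, -0.0091, 0.076]
orientation: [0.232, 3.129, -0.002]
force: [8.5, -5.3, -7.3]
opening: 0.0211
gripper_force: 45.0
```

View pics/s2.png

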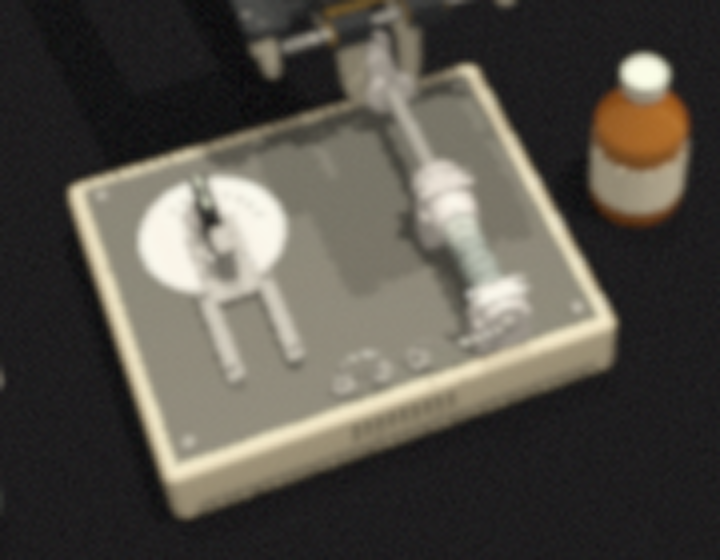

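View pics/w4.png

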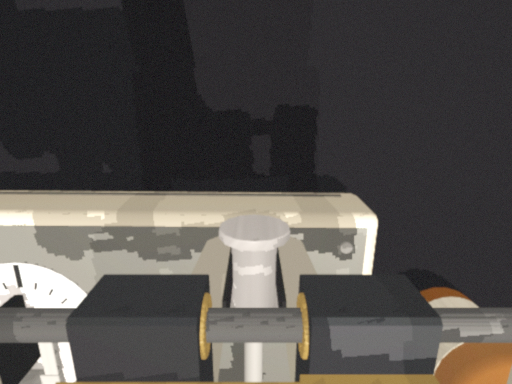

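```bash
python3 - <<'E'
from h import *
c,s=wrist(); g=cv2.cvtColor(c["image"],6); print(s["tool_pos"],s["t"]); print(g[205:262,254].tolist())
t=s["tool_pos"][:2]; u=np.array([.989,-.148])
for r in range(220,260,3): print(r,((ray(c,(254,r),.113)[:2]-t)@u*1000).round(1),end=' ')
w4=cv2.resize(c["image"][200:270,205:305],None,fx=5,fy=5,interpolation=cv2.INTER_CUBIC)
c=read_camera("top"); k=cv2.resize(c["image"][185:255,250:350],None,fx=5,fy=5,interpolation=cv2.INTER_CUBIC)
cv2.imwrite("pics/fin.png",np.hstack([w4,k])[:, :800] if 0 else cv2.resize(np.vstack([w4,k]),(428,600)))
E
```

```text
[ 0.45850333 -0.00915151  0.07601542] 10.6667
[177, 177, 175, 171, 165, 165, 166, 173, 176, 179, 181, 178, 176, 178, 178, 178, 177, 179, 176, 179, 179, 178, 180, 178, 180, 179, 182, 179, 182, 180, 181, 181, 181, 177, 173, 185, 223, 247, 242, 240, 238, 237, 236, 235, 234, 229, 222, 213, 212, 211, 211, 210, 211, 211, 210, 211, 210]
220 -30.8 223 -29.5 226 -28.1 229 -26.8 232 -25.4 235 -24.0 238 -22.6 241 -21.2 244 -19.8 247 -18.4 250 -17.0 253 -15.6 256 -14.1 259 -12.7
```

View pics/fin.png

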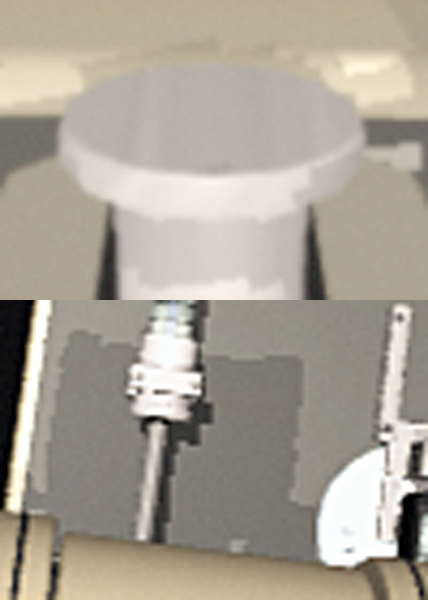

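```bash
python3 -m inch '[-1,0,0,0,0,-1,0,0,0,0,-1,0,0,0,0,-1,0,0,0,0,-1,0,0,0,0,-1,0,0,0,0,-1,0,0,0,0]' 45 && python3 -c "
from plant import job; print(job.close_job())"
```

```text
t: 11.35
tool_pos: [0.4576, -0.009, 0.076]
orientation: [0.232, 3.129, -0.002]
force: [8.7, -4.5, -5.8]
opening: 0.0208
gripper_force: 45.0
the job is handed in; nothing more can be done
None
```

I turned the valve to the long mark, slid the lock home and drew the plunger to about 60 mm, with the black ring just out of the barrel's mouth. I then handed the job in at 11.4 s with the plunger held still at 45 N; the hand-in returned no verdict, so the result rests on my own camera and pose readings.

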